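Tap the wedge home in the flower press

ROBOT

A 7-joint arm with a two-finger parallel gripper is mounted at the origin on the work surface. World frame = base frame: x ahead of the robot, y to its left, z up, the work surface at z = 0. Lengths are in m, angles in rad, forces in N, time in s.
With the tool pointing down it reaches from about 0.4 to 0.85 m from the base axis. Payload 10.4 kg.
Tool frame: the origin (TCP) lies at the very end of the fingers, on their centre line; the grasp point (between the pads) lies r.hold_point_z behind it (r.hold_point_z is the distance from the TCP to the grasp point, in m); z points along the fingers, y is the direction in which the jaws open and shut (so a half turn about z gives the same grasp; the last joint's range is limited). The gripper opens to 87 mm and grips with 3 to 60 N. Pads are 19 mm wide; open, the fingers measure 117 mm over their backs; the gripper's body (75 mm by 190 mm) begins 51 mm behind the grasp point.
Start: joints at [-1.237, 0.332, -0.065, 1.46, 0.022, 1.35, -0.088], TCP at [0.218, 0.586, 0.223] pointing down, gripper open.
Joint ranges: [-2.6, 2.6], [-0.5, 2.12], [-1.47, 1.34], [0.16, 2.42], [-1.27, 4.41], [0.06, 2.06], [-2.6, 2.6]. Speed limits (rad/s): [2.22, 2.22, 2.79, 2.79, 3.14, 3.14, 3.14].

INTERFACE

Orientations are given as a unit quaternion [x, y, z, w].
In Python, from bench import r gives the robot as it stands.
- The arm moves only by the tool send_rows, never from a script. Its argument "commands" is a list of rows, each a list of 7 numbers: the shift along the world's x, y, z normalised to -1 to 1, where 1 is 0.03 m, then the turn, a rotation vector about the world's x, y, z normalised to -1 to 1, where 1 is 5 degrees, then the gripper command: -1 is fully open, 1 is shut, values between are in proportion. In form: [[tx, ty, tz, ax, ay, az, jaw], ...]. A call has 1 to 10 rows; each row shifts and turns the pose as measured when the row begins; what a row does not reach is not made up. A row lasts 1/12 s, in which the tool goes at most 41.7 mm and 7.16 degrees, less where a joint would pass 70% of its speed; a pose out of reach is approached as far as the arm can. A call with a number of a shift or a turn outside -1 to 1 is refused whole. A call with a gripper value outside its range is refused whole. The fingers move at their own pace and stop on an object; "grip_force" is the grip in N (left out, the last holds). Time passes only in rows, so rows that do not move let the fingers close. It gives the time, the measured TCP pose, the force and the opening at its end, in the units of the state.
- r.read_state(): the state, without advancing time (a new reading comes with each control period).
- r.camera(name): name is "scene" or "side" or "wrist"; returns the picture (420x560x3 uint8, blue, green, red); there is no depth.
- r.calibration(name): a dict with "K" (3x3 intrinsics, pixels), "R" (3x3) and "t" (3): a world point X has camera coordinates R X + t; the wrist camera has in their place "mount" (4x4, takes a point from camera to tool coordinates, whose origin is the TCP and whose axes are the flange's). Camera axes: x right, y down, z forward; pixel columns grow to the right and rows downward; lengths in m; the calibration is good to about 2 mm. A picture is of the moment at which its call begins: read the wrist's pose just before it. calibration takes no time and is no camera call.
- r.close_job(): hands the job in, once; it reports no verdict.
The state is a dict: "time": time; "joint_positions": joint angles; "joint_vel": joint speeds; "joint_torque": joint torques, N m; "ee_pos": TCP position; "eef_rot": TCP orientation; "ft_force": force on the tool from outside, world axes, zero at the start; "torque": the same for the moment, N m; "width": finger opening in m.
Only numpy, scipy, OpenCV 4.12 (cv2) and the standard library are available. Lean on these libraries where they do the work, as an engineer would, in place of code of your own. Each camera call takes 0.05 s, during which the arm holds its last target.

TASK

Lift the wooden wedge out of its rest and start it, thin end down, in the middle of the press's open slot, so that it stands there by itself. Then take the mallet and tap the wedge down with the mallet's flat face, gently and never forcing it, until it goes no further and the stack is pressed fully tight. Stand the mallet upright on the table again, leaving the wedge tight in the slot and the other things undisturbed.

Things in the scene. Friction and masses are not known exactly. Their poses are not given: they have to be found in the camera images.
- wedge: Pale wooden wedge upright in its rest, thin end down. Origin: centre of the thin end, z up. 115 mm long, 40 mm wide along x (parallel sides: grip these), thickness along y grows from 8 mm at the thin end to 28.5 mm at z = 103 mm (0.2 mm per mm, both faces slope alike, fits either way round). Top 12 mm: straight 40 x 28.5 mm head with flat top. About 70 g; stays in the slot by friction when let go.
- rest: Fixed low plywood rest that holds the wedge upright. Origin under its centre; foot 75 x 75 mm, 8 mm thick, walls up to 51 mm high. The wedge stands on the 8 mm floor with about 1.5 mm to spare all round, its width along the rest's local x; pull it straight up.
- press: Fixed wooden flower press with boards on edge. Origin under the centre of its base (130 mm along x, 280 mm along y, 12 mm thick). From -y to +y: end cheek (top 107 mm up), stack of boards and cards, sliding pressure board, open slot, stout leaning cheek (board and cheek reach 103 mm up at most).
- slot (a point): Mouth of the slot, midway along it, 100 mm above the table, y = +65 mm in the press frame; axes as the press. Slot runs along x, 120 mm, open-ended, 88 mm deep, faces sloped like the wedge's. At the mouth the cheek face is 7 mm to +y, the board face 6 to 15.5 mm to -y. The wedge's thin end is 25 to 75 mm below the mouth when both faces touch, 50 to 80 when home: must be felt.
- cheek (a point): Top of the leaning cheek, 20 mm to +y of the slot point, 100 mm up. Feel of the wedge: pushing the sliding board along takes a steady 2 to 8 N on the wedge, over 5 to 25 mm of wedge travel; then the stack is solid and the push rises steeply: 12 to 18 N without further advance means home. Over 45 N between mallet and wedge, even for a moment, is forcing it: tap at 20 mm/s or slower.
- mallet: Round wooden mallet standing upright on its flat striking face, handle up. Origin at the centre of the striking face, z up along the handle. Head 48 mm in diameter and 50 mm high, handle 24 mm in diameter above it up to a rounded top at 130 mm. About 220 g.
- glue: White glue bottle with a red cap, 54 mm in diameter, 150 mm high, origin under its centre. Leave alone.
- tub: Open white plastic tub 110 x 110 mm, 50 mm high, origin under its centre. Leave alone.
- cup: White ceramic cup, 72 mm across the rim, 85 mm high, origin under its centre. Leave alone.
Not all that is in view belongs to the job. What is shaped like the wedge but orange or purple is not meant. Several things look just like the mallet: the one meant starts farthest to the robot's left.

How it is judged:
By the outcome, as a careful person would: the job done as asked, in the order asked, and still so for the second after the job is handed in, with the robot touching nothing.
It also fails if it takes over 72 s, if anything falls off the work surface, if the arm or the gripper's body presses on something with over 40 N, if the wrist force passes 120 N, or if a joint passes its speed limit or range.

## Working session

There is one attempt and no reset: what is moved stays moved. The work goes in short steps, Python scripts to look and compute and a tool call to move; the robot and the scene stay as the last step left them, time stands still between calls to the robot, and variables do not carry over. Pictures are saved under pics/ and viewed, and the job is handed in when it is done.

Besides the shell and the picture viewer there is one more tool, called after "Call:" in YAML: its name, and indented under it one key for each argument. send_rows: Moves the arm, as the interface text tells. Scaled input: -1 to 1 covers 0.03 m each way for a shift and 5 degrees each way for a turn. Its arguments: {"type":"object","properties":{"commands":{"type":"array"},"grip_force":{"type":"number"}},"required":["commands"]}

```bash
ls; mkdir -p pics
python3 - <<'E'
from bench import r
import cv2
s=r.read_state();print(s, r.hold_point_z)
for n in ["scene","side","wrist"]:
    cv2.imwrite(f"pics/{n}0.png",r.camera(n)); print(n,r.calibration(n))
E
```

```text
pics
{'time': 0.0, 'joint_positions': array([-1.23663182,  0.33289912, -0.06468495,  1.46097743,  0.02160789,
        1.34991253, -0.0885276 ]), 'joint_vel': array([-0.0001138 , -0.00208384,  0.00137354, -0.00014904,  0.00141612,
       -0.00219483, -0.00172834]), 'joint_torque': array([-6.10120915e-04, -6.23244452e+01,  2.42276082e-02, -3.89921844e+01,
       -6.14090497e-02,  3.92022240e-02,  9.85787460e-05]), 'ee_pos': array([0.21815261, 0.58525403, 0.22171966]), 'eef_rot': array([ 1.77446709e-01,  9.84130125e-01, -7.44725316e-04, -9.17831832e-05]), 'ft_force': array([-0.74710361, -0.75305988,  0.74269764]), 'torque': array([ 0.03550405,  0.02907249, -0.0047291 ]), 'width': 0.08694251657134702} 0.0187
scene {'K': array([[387.19713067,   0.        , 276.5361052 ],
       [  0.        , 387.19713067, 211.33192314],
       [  0.        ,   0.        ,   1.        ]]), 'R': array([[-0.68635081,  0.7272517 ,  0.00524701],
       [ 0.41947569,  0.40175727, -0.81402165],
       [-0.59410665, -0.55650343, -0.58081083]]), 't': array([ 0.40255333, -0.16179714,  1.34061748])}
side {'K': arra
[... 172 characters left out ...]
571, -0.26940466, -0.01649984],
       [-0.17904956, -0.59180999, -0.78594032],
       [ 0.20197122,  0.75972499, -0.61808217]]), 't': array([-0.54907346,  0.18900058,  0.89947251])}
wrist {'K': array([[361.51807261,   0.        , 282.48773381],
       [  0.        , 361.51807261, 212.29443641],
       [  0.        ,   0.        ,   1.        ]]), 'mount': array([[ 9.54808368e-04, -9.69427061e-01, -2.45377793e-01,
         6.54628356e-02],
       [ 9.99999532e-01,  8.86981669e-04,  3.86929426e-04,
        -7.11784115e-04],
       [-1.57454252e-04, -2.45378048e-01,  9.69427454e-01,
        -1.60944733e-01],
       [ 0.00000000e+00,  0.00000000e+00,  0.00000000e+00,
         1.00000000e+00]])}
```

View pics/scene0.png

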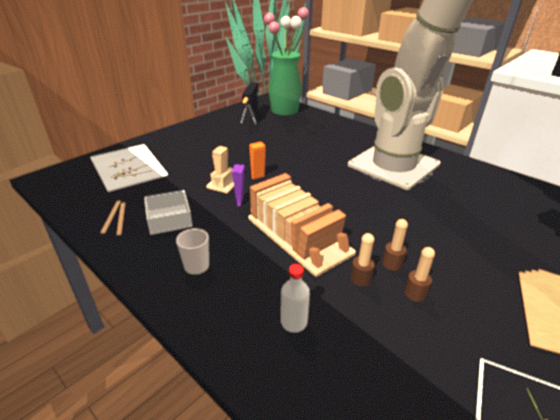

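View pics/side0.png

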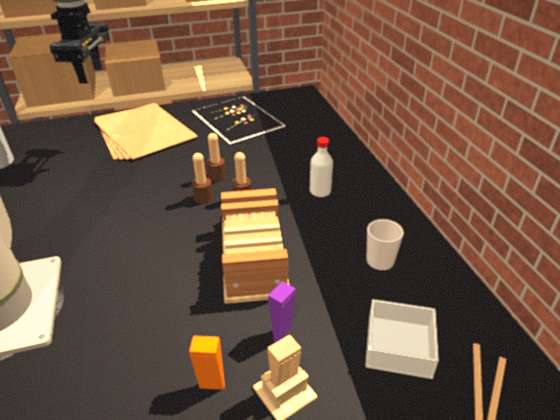

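View pics/wrist0.png

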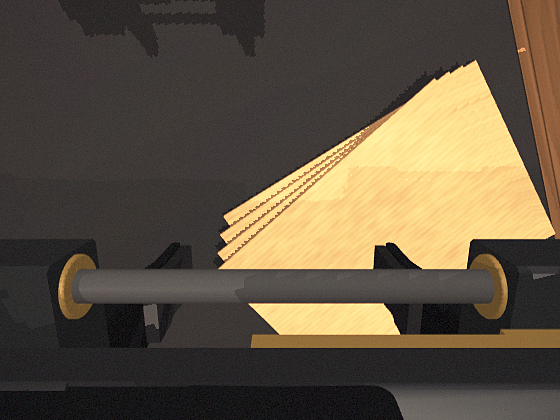

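```bash
cat > h.py <<'E'
from bench import r
import numpy as np, cv2
from scipy.spatial.transform import Rotation as Rt
def cal(n,pose=None):
    c=r.calibration(n)
    if n!="wrist": return c["K"],c["R"],c["t"]
    if pose is None:
        s=r.read_state(); pose=(s["ee_pos"],s["eef_rot"])
    T=np.eye(4);T[:3,:3]=Rt.from_quat(pose[1]).as_matrix();T[:3,3]=pose[0]
    W=np.linalg.inv(T@c["mount"]); return c["K"],W[:3,:3],W[:3,3]
def proj(n,X,pose=None):
    K,R,t=cal(n,pose); p=(K@(R@np.atleast_2d(X).T+t[:,None])); return (p[:2]/p[2]).T
def onz(n,uv,z,pose=None):
    K,R,t=cal(n,pose); d=R.T@np.linalg.solve(K,[uv[0],uv[1],1]); o=-R.T@t; return o+d*(z-o[2])/d[2]
def tri(obs):
    # obs list of (name,uv[,pose])
    A=[];b=[]
    for o in obs:
        K,R,t=cal(o[0],o[2] if len(o)>2 else None); d=R.T@np.linalg.solve(K,[*o[1],1]);d/=np.linalg.norm(d);c=-R.T@t
        P=np.eye(3)-np.outer(d,d);A.append(P);b.append(P@c)
    A=np.vstack(A);b=np.hstack(b);x,res,_,_=np.linalg.lstsq(A,b,rcond=None);return x,np.sqrt(res)
def crop(src,x0,y0,x1,y1,f,out):
    im=cv2.imread(src) if isinstance(src,str) else src
    cv2.imwrite(out,cv2.resize(im[y0:y1,x0:x1],None,fx=f,fy=f,interpolation=cv2.INTER_CUBIC))
E
python3 - <<'E'
from h import *
crop("pics/scene0.png",200,130,300,210,7,"pics/c1.png")
crop("pics/side0.png",180,270,320,415,4,"pics/c2.png")
crop("pics/scene0.png",235,165,365,275,5,"pics/c3.png")
crop("pics/side0.png",180,120,310,310,3,"pics/c4.png")
E
```

```text
(no output)
```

View pics/c1.png

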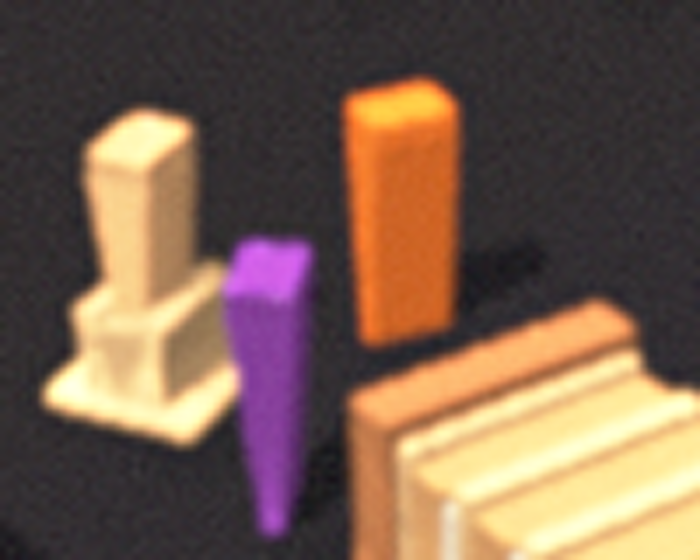

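View pics/c2.png

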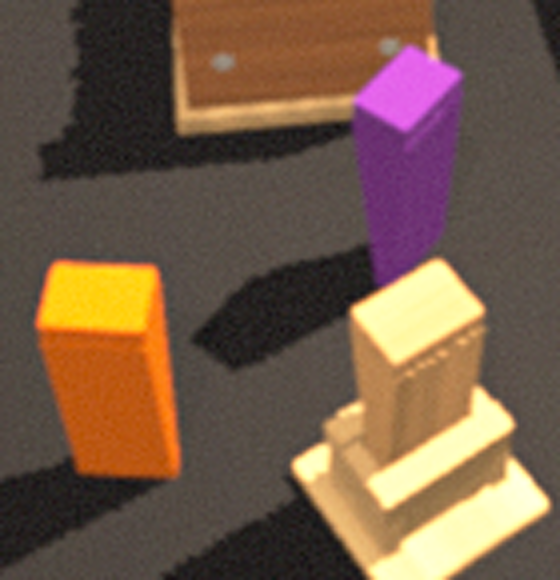

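View pics/c3.png

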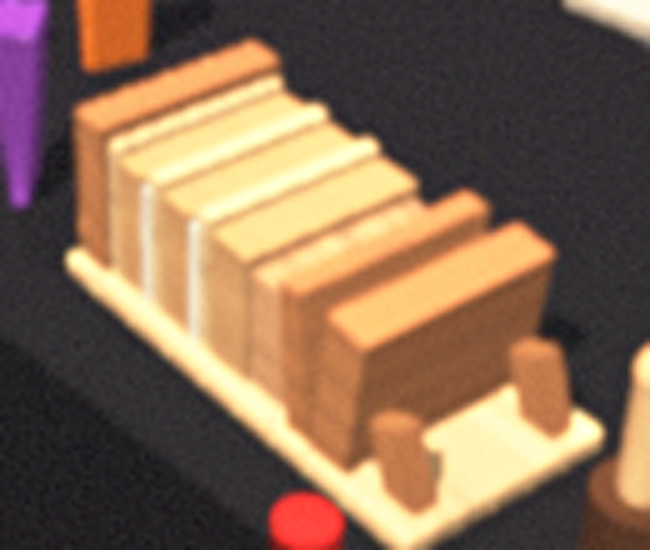

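View pics/c4.png

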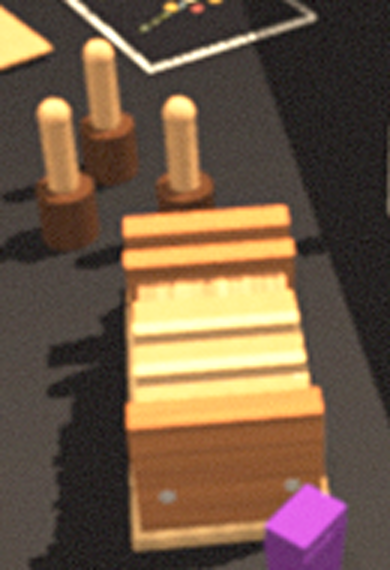

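Run:
```python
from h import *
np.set_printoptions(precision=4,suppress=True)
S=lambda x,y:(200+x/7,130+y/7); D=lambda x,y:(180+x/4,270+y/4)
P=lambda x,y:(235+x/5,165+y/5); Q=lambda x,y:(180+x/3,120+y/3)
sc=[S(85,158),S(145,110),S(195,130),S(137,175)]; sd=[D(352,312),D(440,260),D(484,305),D(402,363)]
print("wedge scene top", [onz("scene",u,.123) for u in sc]); print("side",[onz("side",u,.123) for u in sd])
print("purple scene top",[onz("scene",S(*u),.115) for u in [(228,290),(250,238),(312,243),(295,302)]],"\n side",[onz("side",D(*u),.115) for u in [(355,100),(410,48),(462,75),(405,130)]])
print("orange scene",[onz("scene",S(*u),.115) for u in [(345,97),(425,78),(460,95),(365,125)]])
print("rest foot scene",[onz("scene",S(*u),.008) for u in [(42,390),(190,440)]],"side",[onz("side",D(*u),.008) for u in [(293,467),(548,505)]])
for a,b in [((367,238),(199,156)),((401,225),(213,138)),((427,252),(239.5,156))]:
  for c in [(199,156),(213,138),(239.5,156)]: print("mallet",a,c,*tri([("scene",a),("side",c)]))
print("end cheek", [onz("scene",P(*u),.107) for u in [(78,110),(262,42),(282,60),(105,127)]],[onz("side",Q(*u),.107) for u in [(127,425),(325,412)]])
print("cheek top scene",[onz("scene",P(*u),.103) for u in [(328,315),(523,225),(555,250),(365,348)]],"side",[onz("side",Q(*u),.103) for u in [(123,218),(290,208),(290,228),(125,240)]])
print("board scene",[onz("scene",P(*u),.103) for u in [(285,285),(470,192),(490,212),(322,308)]],"side",[onz("side",Q(*u),.103) for u in [(123,250),(292,240),(293,260),(124,272)]])
print("base scene",[onz("scene",P(*u),.012) for u in [(68,255),(405,540),(600,432)]], [onz("side",Q(*u),.012) for u in [(130,540),(328,525)]])
print("glue",onz("scene",(296,271),.15),onz("side",(322.5,141),.15))
print("cup rim",onz("scene",(193,240),.085),onz("side",(384,232),.085))
```

```text
wedge scene top [array([ 0.5215, -0.3227,  0.123 ]), array([ 0.4746, -0.3397,  0.123 ]), array([ 0.4722, -0.3094,  0.123 ]), array([ 0.5163, -0.2951,  0.123 ])]
side [array([ 0.4697, -0.3181,  0.123 ]), array([ 0.5072, -0.3051,  0.123 ]), array([ 0.5168, -0.3287,  0.123 ]), array([ 0.4813, -0.3438,  0.123 ])]
purple scene top [array([ 0.5449, -0.2064,  0.115 ]), array([ 0.5106, -0.2319,  0.115 ]), array([ 0.496 , -0.2107,  0.115 ]), array([ 0.5331, -0.1805,  0.115 ])] 
 side [array([ 0.4985, -0.2126,  0.115 ]), array([ 0.5285, -0.191 ,  0.115 ]), array([ 0.5451, -0.212 ,  0.115 ]), array([ 0.5139, -0.234 ,  0.115 ])]
orange scene [array([ 0.3942, -0.299 ,  0.115 ]), array([ 0.3558, -0.2873,  0.115 ]), array([ 0.3573, -0.2636,  0.115 ]), array([ 0.4073, -0.2725,  0.115 ])]
rest foot scene [array([ 0.5413, -0.3449,  0.008 ]), array([ 0.5227, -0.2662,  0.008 ])] side [array([ 0.4455, -0.3028,  0.008 ]), array([ 0.5394, -0.3474,  0.008 ])]
mallet (367, 238) (199, 156) [0.4761 0.2187 0.1098] [0.0553]
mallet (367, 238) (213, 138) [0.5146 0.237  0.1421] [0.0537]
mallet (367, 238) (239.5, 15
[... 799 characters left out ...]
3, 0.1151, 0.103 ]), array([0.5968, 0.0916, 0.103 ]), array([0.5901, 0.0674, 0.103 ]), array([0.4729, 0.0878, 0.103 ])]
board scene [array([0.5926, 0.0543, 0.103 ]), array([0.4716, 0.07  , 0.103 ]), array([0.4788, 0.0876, 0.103 ]), array([0.5939, 0.0781, 0.103 ])] side [array([0.4694, 0.0764, 0.103 ]), array([0.5875, 0.053 , 0.103 ]), array([0.5819, 0.0301, 0.103 ]), array([0.4655, 0.051 , 0.103 ])]
base scene [array([ 0.5629, -0.1286,  0.012 ]), array([0.6082, 0.1453, 0.012 ]), array([0.4832, 0.168 , 0.012 ])] [array([ 0.432 , -0.1101,  0.012 ]), array([ 0.5578, -0.1341,  0.012 ])]
glue [0.7453 0.1973 0.15  ] [0.7366 0.1862 0.15  ]
cup rim [ 0.7789 -0.0777  0.085 ] [ 0.7702 -0.0902  0.085 ]
```

Call:
send_rows:
  commands:
    - [0.5, -0.94, 0.1, 0, 0, -0.8, -1]
    - [0.5, -0.94, 0.1, 0, 0, -0.8, -1]
    - [0.5, -0.94, 0.1, 0, 0, -0.8, -1]
    - [0.5, -0.94, 0.1, 0, 0, -0.8, -1]
    - [0.5, -0.94, 0.1, 0, 0, -0.8, -1]
    - [0.5, -0.94, 0.1, 0, 0, -0.8, -1]
    - [0.5, -0.94, 0.1, 0, 0, -0.8, -1]
    - [0.5, -0.94, 0.1, 0, 0, -0.8, -1]
    - [0.5, -0.94, 0.1, 0, 0, -0.8, -1]
    - [0.5, -0.94, 0.1, 0, 0, -0.8, -1]

```text
time: 0.98
ee_pos: [0.3648, 0.294, 0.2478]
eef_rot: [0.511, 0.86, -0.003, -0.004]
ft_force: [0.1, 0.5, 0.1]
width: 0.087
```

Call:
send_rows:
  commands:
    - [0.52, -0.9, 0.03, 0, 0, -0.8, -1]
    - [0.52, -0.9, 0.03, 0, 0, -0.8, -1]
    - [0.52, -0.9, 0.03, 0, 0, -0.8, -1]
    - [0.52, -0.9, 0.03, 0, 0, -0.8, -1]
    - [0.52, -0.9, 0.03, 0, 0, -0.8, -1]
    - [0.52, -0.9, 0.03, 0, 0, -0.8, -1]
    - [0.52, -0.9, 0.03, 0, 0, -0.8, -1]
    - [0.52, -0.9, 0.03, 0, 0, -0.8, -1]
    - [0.52, -0.9, 0, 0, 0, -0.8, -1]
    - [0, 0, 0, 0, 0, -0.4, -1]

```text
time: 1.82
ee_pos: [0.5107, 0.0301, 0.2562]
eef_rot: [0.777, 0.629, 0.0, -0.003]
ft_force: [-1.1, -1.2, -0.4]
width: 0.0872
```

```bash
cat > snap.py <<'E'
import sys,json
from h import *
tag=sys.argv[1]
s=r.read_state(); im=r.camera("wrist"); cv2.imwrite(f"pics/w_{tag}.png",im)
json.dump([list(s["ee_pos"]),list(s["eef_rot"])],open(f"pics/w_{tag}.json","w"))
x,y=s["eef_rot"][:2]
print(s["time"],s["ee_pos"],"tooly deg",2*np.degrees(np.arctan2(y,x))-90, s["joint_positions"][6])
E
python3 snap.py a
```

```text
1.8167 [0.51072567 0.03009491 0.25616374] tooly deg -11.992774543784748 -0.3230069492719583
```

View pics/w_a.png

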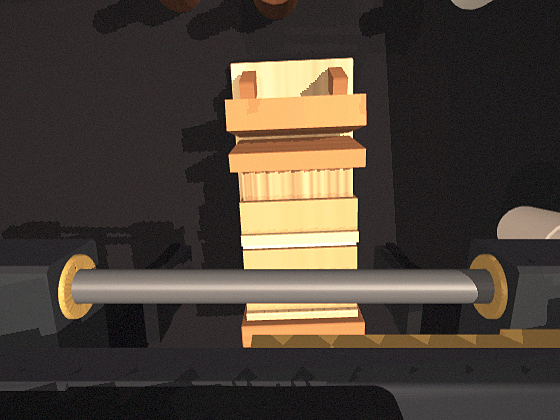

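```bash
python3 -c "
from h import *
crop('pics/w_a.png',215,50,375,180,5,'pics/c5.png')"
```

```text
(no output)
```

View pics/c5.png

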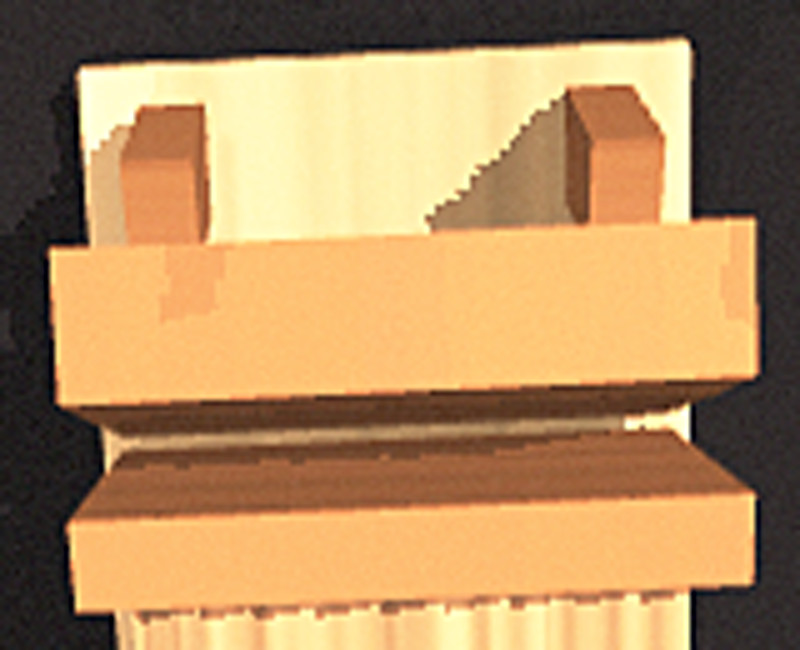

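Run:
```python
from h import *
import json
np.set_printoptions(precision=4,suppress=True)
p=json.load(open("pics/w_a.json"));P=lambda x,y:(215+(x)/5,50+(y)/5)
w=lambda a,z:onz("wrist",P(*a),z,p)
def ln(a,b,z):
    A,B=w(a,z),w(b,z);print(A,B,"len",np.linalg.norm(A-B),"ang",np.degrees(np.arctan2(B[1]-A[1],B[0]-A[0])));return (A+B)/2
ci=ln((60,407),(757,377),.103);co=ln((50,248),(755,218),.103);bi=ln((70,522),(757,494),.103);bo=ln((77,612),(755,583),.103);be=ln((80,67),(690,40),.012)
yv=np.array([np.sin(np.radians(9.5)),np.cos(np.radians(9.5)),0])
yv=np.array([.165,.986,0])
for n,m in zip("ci co bi bo be".split(),(ci,co,bi,bo,be)): print(n,m,m@yv)
```

```text
[0.4769 0.0963 0.103 ] [0.5934 0.0767 0.103 ] len 0.11811788525722922 ang -9.530052376981844
[0.4816 0.1217 0.103 ] [0.597  0.1021 0.103 ] len 0.11705556880466085 ang -9.630476368889825
[0.4739 0.0771 0.103 ] [0.5904 0.0574 0.103 ] len 0.11819404542083536 ang -9.60368694224046
[0.4713 0.0617 0.103 ] [0.5878 0.0424 0.103 ] len 0.11804696576955225 ang -9.445524839179283
[0.4837 0.1638 0.012 ] [0.6096 0.1425 0.012 ] len 0.1277044225141865 ang -9.61851557547875
ci [0.5352 0.0865 0.103 ] 0.1735812794755713
co [0.5393 0.1119 0.103 ] 0.19931535612732984
bi [0.5322 0.0673 0.103 ] 0.15412183943780172
bo [0.5296 0.0521 0.103 ] 0.13870545919430594
be [0.5466 0.1531 0.012 ] 0.24119846676304157
```

Call:
send_rows:
  commands:
    - [0.01, -0.97, 0, 0, 0, 0.46, -1]
    - [0.01, -0.97, 0, 0, 0, 0.46, -1]
    - [0.01, -0.97, 0, 0, 0, 0.46, -1]
    - [0.01, -0.97, 0, 0, 0, 0.46, -1]
    - [0.01, -0.97, 0, 0, 0, 0.46, -1]
    - [0.01, -0.97, 0, 0, 0, 0.46, -1]
    - [0.01, -0.97, 0, 0, 0, 0.46, -1]
    - [0.01, -0.97, 0, 0, 0, 0.46, -1]
    - [0.01, -0.97, 0, 0, 0, 0.46, -1]
    - [0.01, -0.97, 0, 0, 0, 0.46, -1]

```text
time: 2.7
ee_pos: [0.5114, -0.2531, 0.254]
eef_rot: [0.615, 0.789, 0.0, -0.007]
ft_force: [0.4, 0.0, 0.4]
width: 0.087
```

Call:
send_rows:
  commands:
    - [0.0, -0.97, 0, 0, 0, 0.46, -1]
    - [0.0, -0.97, 0, 0, 0, 0.46, -1]
    - [0.0, -0.97, 0, 0, 0, 0.46, -1]
    - [0.0, -0.97, 0, 0, 0, 0.46, -1]
    - [0, 0, 0, 0, 0, 0, -1]
    - [0, 0, 0, 0, 0, 0, -1]

```text
time: 3.2
ee_pos: [0.5109, -0.3744, 0.251]
eef_rot: [0.541, 0.841, -0.0, -0.01]
ft_force: [0.7, 0.9, -0.5]
width: 0.0872
```

```bash
python3 snap.py b
```

```text
3.2 [ 0.51086648 -0.37442019  0.251008  ] tooly deg 24.534875158788097 1.1877043049798908
```

View pics/w_b.png

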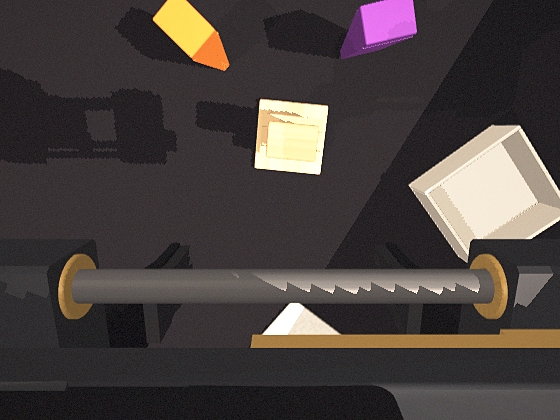

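```bash
python3 -c "
from h import *
crop('pics/w_b.png',245,90,335,180,7,'pics/c6.png')"
```

```text
(no output)
```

View pics/c6.png

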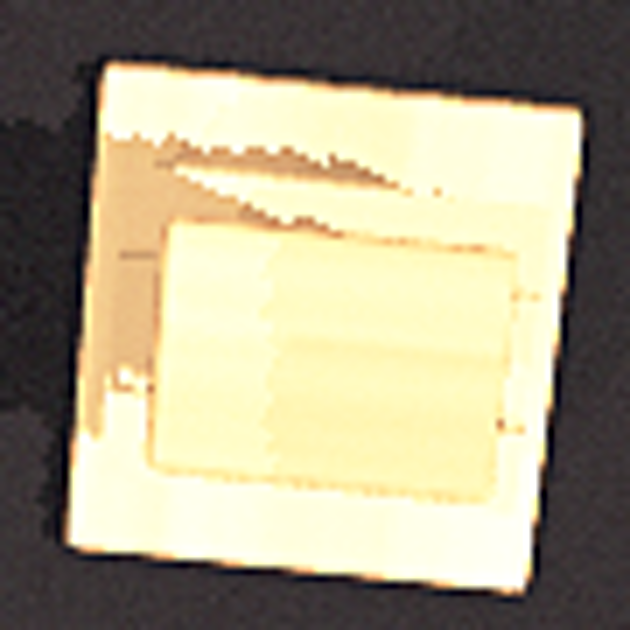

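Run:
```python
from h import *
import json
np.set_printoptions(precision=4,suppress=True)
p=json.load(open("pics/w_b.json"));P=lambda a:(245+a[0]/7,90+a[1]/7)
for pts,z in [([(168,222),(516,252),(490,503),(152,470)],.123),([(103,62),(582,108),(527,592),(66,546)],.008)]:
    c=np.array([onz("wrist",P(a),z,p) for a in pts]);print(c.mean(0))
    for i in range(4):
        d=c[(i+1)%4]-c[i];print(np.linalg.norm(d),np.degrees(np.arctan2(d[1],d[0])))
Rm=Rt.from_quat(p[1]).as_matrix();print(Rm)
# rotation vec to bring tool z to down & y at 19.5deg
def tgt(ang,R=Rm):
    a=np.radians(ang);y=np.array([np.cos(a),np.sin(a),0]);z=np.array([0,0,-1.]);x=np.cross(y,z)
    return np.degrees(Rt.from_matrix(np.c_[x,y,z]@R.T).as_rotvec())/5
print(tgt(19.5))
```

```text
[ 0.4957 -0.3249  0.123 ]
0.03888095843751064 19.80428009397054
0.027903041684567607 -70.17532569539657
0.03865606062709489 -160.88948256946392
0.027436016054339114 110.30060897265018
[ 0.4955 -0.3246  0.008 ]
0.07381378812670192 19.298066814416448
0.07481902362180978 -70.50596530069319
0.07419702407895191 -161.03359705782975
0.07438919638884893 109.20094942667055
[[-0.4151  0.9096 -0.0166]
 [ 0.9096  0.4153  0.0107]
 [ 0.0166 -0.0107 -0.9998]]
[-0.1304 -0.1851 -1.0069]
```

Call:
send_rows:
  commands:
    - [-0.26, 0.83, 0, -0.07, -0.1, -0.5, -1]
    - [-0.25, 0.83, 0, -0.06, -0.09, -0.5, -1]
    - [0, 0, -0.8, 0, 0, 0, -1]
    - [0, 0, -0.8, 0, 0, 0, -1]
    - [0, 0, 0, 0, 0, 0, -1]

```text
time: 3.67
ee_pos: [0.4973, -0.3147, 0.2011]
eef_rot: [0.575, 0.818, 0.002, 0.0]
ft_force: [0.2, -0.1, -0.8]
width: 0.087
```

```bash
cat >> h.py <<'E'
def rot_to(ang):
    R=Rt.from_quat(r.read_state()["eef_rot"]).as_matrix()
    a=np.radians(ang);y=np.array([np.cos(a),np.sin(a),0]);z=np.array([0,0,-1.]);x=np.cross(y,z)
    return np.degrees(Rt.from_matrix(np.c_[x,y,z]@R.T).as_rotvec())/5
E
cat > err.py <<'E'
import sys
from h import *
a=list(map(float,sys.argv[1:]))
s=r.read_state()
print("shift rows",np.round((np.array(a[:3])-s["ee_pos"])/.03,3),"rot",np.round(rot_to(a[3]),3),"pos",np.round(s["ee_pos"],4),"F",np.round(s["ft_force"],2),"w",round(s["width"],4),"q7",s["joint_positions"][6])
E
python3 err.py .4956 -.3248 .092 19.4
```

```text
shift rows [-0.057 -0.337 -3.637] rot [-0.036  0.03  -0.085] pos [ 0.4973 -0.3147  0.2011] F [ 0.2  -0.14 -0.79] w 0.087 q7 1.0128120158087595
```

Call:
send_rows:
  commands:
    - [-0.06, -0.34, -0.7, -0.03, 0.03, -0.08, -1]
    - [0, 0, -0.7, 0, 0, 0, -1]
    - [0, 0, -0.5, 0, 0, 0, -1]
    - [0, 0, 0, 0, 0, 0, -1]
    - [0, 0, 0, 0, 0, 0, -1]

```text
time: 4.08
ee_pos: [0.4993, -0.3187, 0.1466]
eef_rot: [0.573, 0.819, 0.002, 0.0]
ft_force: [0.6, -0.1, 1.1]
width: 0.0868
```

```bash
python3 err.py .4956 -.3248 .092 19.4
```

```text
shift rows [-0.124 -0.202 -1.819] rot [-0.038  0.041 -0.123] pos [ 0.4993 -0.3187  0.1466] F [ 0.6  -0.13  1.09] w 0.0868 q7 1.052208439836579
```

Call:
send_rows:
  commands:
    - [-0.15, -0.24, 0, -0.04, 0.04, -0.12, -1]
    - [-0.03, -0.06, 0, 0, 0, 0, -1]
    - [0, 0, 0, 0, 0, 0, -1]

```text
time: 4.33
ee_pos: [0.4953, -0.3281, 0.1503]
eef_rot: [0.577, 0.817, 0.0, 0.002]
ft_force: [0.9, -0.3, -0.9]
width: 0.0869
```

```bash
python3 err.py .4956 -.3248 .092 19.4
```

```text
shift rows [ 0.01   0.11  -1.944] rot [ 0.016  0.036 -0.017] pos [ 0.4953 -0.3281  0.1503] F [ 0.89 -0.27 -0.89] w 0.0869 q7 1.056947707161911
```

Call:
send_rows:
  commands:
    - [0, 0.05, -0.4, 0, 0.03, 0, -1]
    - [0, 0.03, -0.4, 0, 0, 0, -1]
    - [0, 0, -0.4, 0, 0, 0, -1]
    - [0, 0, -0.4, 0, 0, 0, -1]
    - [0, 0, 0, 0, 0, 0, -1]
    - [0, 0, 0, 0, 0, 0, -1]

```text
time: 4.83
ee_pos: [0.4952, -0.3257, 0.098]
eef_rot: [0.577, 0.816, -0.0, 0.001]
ft_force: [0.4, 0.2, 0.9]
width: 0.0868
```

```bash
python3 err.py .4956 -.3248 .092 19.4
```

```text
shift rows [ 0.012  0.028 -0.201] rot [ 0.018  0.017 -0.01 ] pos [ 0.4952 -0.3257  0.098 ] F [0.41 0.21 0.87] w 0.0868 q7 1.082133031094881
```

Call:
send_rows:
  commands:
    - [0.01, 0.03, -0.15, 0, 0, 0, -1]
    - [0, 0, 0, 0, 0, 0, 0.5]
    - [0, 0, 0, 0, 0, 0, 1]
    - [0, 0, 0, 0, 0, 0, 1]
    - [0, 0, 0, 0, 0, 0, 1]
    - [0, 0, 0, 0, 0, 0, 1]
  grip_force: 20

```text
time: 5.33
ee_pos: [0.4959, -0.3249, 0.0935]
eef_rot: [0.577, 0.816, -0.0, 0.001]
ft_force: [-0.5, 0.8, -0.3]
width: 0.0612
```

```bash
python3 err.py .4956 -.3248 .092 19.4
```

```text
shift rows [-0.009  0.003 -0.05 ] rot [ 0.022  0.02  -0.011] pos [ 0.4959 -0.3249  0.0935] F [-0.49  0.83 -0.31] w 0.0612 q7 1.0832229743826818
```

Call:
send_rows:
  commands:
    - [0, 0, 0, 0, 0, 0, 1]
    - [0, 0, 0, 0, 0, 0, 1]
    - [0, 0, 0, 0, 0, 0, 1]
    - [0, 0, 0, 0, 0, 0, 1]
    - [0, 0, 0, 0, 0, 0, 1]
    - [0, 0, 0, 0, 0, 0, 1]

```text
time: 5.83
ee_pos: [0.4962, -0.3251, 0.0942]
eef_rot: [0.577, 0.816, -0.0, 0.002]
ft_force: [-1.0, -0.1, -0.5]
width: 0.0399
```

```bash
python3 err.py .4956 -.3248 .092 19.4
```

```text
shift rows [-0.021  0.009 -0.075] rot [ 0.025  0.035 -0.01 ] pos [ 0.4962 -0.3251  0.0942] F [-0.96 -0.15 -0.53] w 0.0399 q7 1.0831067183561895
```

Call:
send_rows:
  commands:
    - [0, 0, 0.3, 0, 0, 0, 1]
    - [0, 0, 0.5, 0, 0, 0, 1]
    - [0, 0, 0.6, 0, 0, 0, 1]
    - [0, 0, 0.6, 0, 0, 0, 1]
    - [0, 0, 0.8, 0, 0, 0, 1]
    - [0, 0, 0.8, 0, 0, 0, 1]
    - [0, 0, 0.7, 0, 0, 0, 1]
    - [0, 0, 0.4, 0, 0, 0, 1]
    - [0, 0, 0, 0, 0, 0, 1]

```text
time: 6.58
ee_pos: [0.4934, -0.325, 0.2454]
eef_rot: [0.578, 0.816, -0.001, 0.001]
ft_force: [-1.1, -0.8, -0.7]
width: 0.0398
```

```bash
python3 err.py .5335 .079 .24 -9.55
```

```text
shift rows [ 1.336 13.467 -0.18 ] rot [ 2.700e-02  2.000e-03 -5.776e+00] pos [ 0.4934 -0.325   0.2454] F [-1.06 -0.78 -0.74] w 0.0398 q7 1.0056020782701198
```

Call:
send_rows:
  commands:
    - [0.09, 0.6, 0, 0, 0, -0.4, 1]
    - [0.09, 0.9, 0, 0, 0, -0.42, 1]
    - [0.09, 0.9, 0, 0, 0, -0.42, 1]
    - [0.09, 0.9, 0, 0, 0, -0.42, 1]
    - [0.09, 0.9, 0, 0, 0, -0.42, 1]
    - [0.09, 0.9, 0, 0, 0, -0.42, 1]
    - [0.09, 0.9, 0, 0, 0, -0.42, 1]
    - [0.09, 0.9, 0, 0, 0, -0.42, 1]
    - [0.09, 0.9, 0, 0, 0, -0.42, 1]
    - [0.09, 0.9, 0, 0, 0, -0.42, 1]

```text
time: 7.42
ee_pos: [0.5145, -0.0609, 0.2429]
eef_rot: [0.727, 0.686, -0.004, 0.001]
ft_force: [1.3, -0.7, -1.2]
width: 0.0398
```

Call:
send_rows:
  commands:
    - [0.09, 0.9, 0, 0, 0, -0.42, 1]
    - [0.09, 0.9, 0, 0, 0, -0.42, 1]
    - [0.09, 0.7, 0, 0, 0, -0.42, 1]
    - [0.09, 0.5, 0, 0, 0, -0.3, 1]
    - [0, 0.3, 0, 0, 0, 0, 1]
    - [0, 0, 0, 0, 0, 0, 1]
    - [0, 0, 0, 0, 0, 0, 1]

```text
time: 8.0
ee_pos: [0.5226, 0.0494, 0.2391]
eef_rot: [0.772, 0.636, -0.006, -0.001]
ft_force: [-0.1, -1.1, -0.5]
width: 0.0395
```

```bash
python3 err.py .5335 .079 .24 -9.55
```

```text
shift rows [0.364 0.986 0.03 ] rot [ 0.059 -0.115  0.297] pos [0.5226 0.0494 0.2391] F [-0.1  -1.08 -0.49] w 0.0395 q7 -0.32373927371089883
```

Call:
send_rows:
  commands:
    - [0.2, 0.5, 0, 0.05, -0.1, 0.3, 1]
    - [0.16, 0.42, 0, 0, 0, 0, 1]
    - [0, 0, 0, 0, 0, 0, 1]
    - [0, 0, 0, 0, 0, 0, 1]

```text
time: 8.33
ee_pos: [0.5344, 0.0759, 0.239]
eef_rot: [0.764, 0.646, -0.0, 0.0]
ft_force: [0.3, -0.3, -2.0]
width: 0.0401
```

```bash
python3 err.py .5335 .0772 .21 -9.55
```

```text
shift rows [-0.029  0.044 -0.966] rot [ 0.01  -0.005 -0.   ] pos [0.5344 0.0759 0.239 ] F [ 0.3  -0.27 -1.96] w 0.0401 q7 -0.33029740242886113
```

Call:
send_rows:
  commands:
    - [-0.03, 0.04, -0.4, 0, 0, 0, 1]
    - [0, 0, -0.4, 0, 0, 0, 1]
    - [0, 0, -0.4, 0, 0, 0, 1]
    - [0, 0, -0.2, 0, 0, 0, 1]
    - [0, 0, 0, 0, 0, 0, 1]
    - [0, 0, 0, 0, 0, 0, 1]

```text
time: 8.83
ee_pos: [0.5324, 0.0745, 0.1912]
eef_rot: [0.765, 0.645, -0.002, 0.0]
ft_force: [0.3, -0.4, 0.0]
width: 0.0399
```

```bash
python3 err.py .5335 .0772 .191 -9.55
python3 - <<'E'
from h import *
a=r.camera("scene");b=r.camera("side")
A=cv2.resize(a[110:270,240:370],None,fx=3.5,fy=3.5,interpolation=2);B=cv2.resize(b[120:280,185:315],None,fx=3.5,fy=3.5,interpolation=2)
cv2.imwrite("pics/c7.png",np.hstack([A,B])[:, :800] if A.shape[1]*2<=800 else cv2.resize(np.hstack([A,B]),(800,int(800*A.shape[0]/A.shape[1]/2))))
E
```

```text
shift rows [ 0.038  0.091 -0.006] rot [ 0.028 -0.028  0.036] pos [0.5324 0.0745 0.1912] F [ 0.3  -0.38  0.04] w 0.0399 q7 -0.31837786988406835
```

View pics/c7.png

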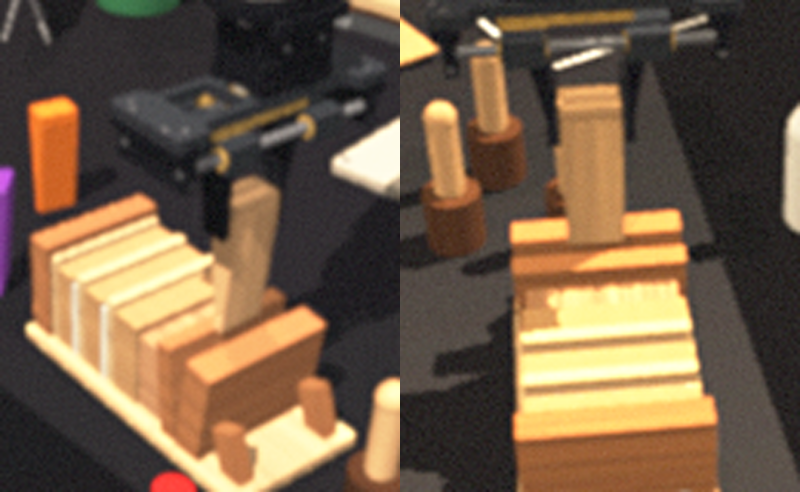

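Call:
send_rows:
  commands:
    - [0.04, 0.1, 0, 0.03, -0.03, 0.03, 1]
    - [0, 0, -0.2, 0, 0, 0, 1]
    - [0, 0, -0.3, 0, 0, 0, 1]
    - [0, 0, 0, 0, 0, 0, 1]

```text
time: 9.27
ee_pos: [0.5351, 0.0783, 0.1772]
eef_rot: [0.763, 0.646, 0.002, 0.001]
ft_force: [-0.7, 0.4, -0.3]
width: 0.0395
```

```bash
python3 err.py .5335 .0772 .14 -9.55
```

```text
shift rows [-0.053 -0.038 -1.239] rot [-0.026  0.051 -0.002] pos [0.5351 0.0783 0.1772] F [-0.73  0.35 -0.26] w 0.0395 q7 -0.31175725027826606
```

Call:
send_rows:
  commands:
    - [-0.04, -0.03, -0.3, -0.02, 0.04, 0, 1]
    - [0, 0, -0.3, 0, 0, 0, 1]
    - [0, 0, -0.25, 0, 0, 0, 1]
    - [0, 0, -0.15, 0, 0, 0, 1]
    - [0, 0, 0, 0, 0, 0, 1]

```text
time: 9.68
ee_pos: [0.5331, 0.0771, 0.143]
eef_rot: [0.763, 0.646, -0.0, -0.0]
ft_force: [0.8, 0.1, -0.7]
width: 0.0399
```

```bash
python3 err.py .5335 .0772 .14 -9.55
```

```text
shift rows [ 0.012  0.002 -0.099] rot [ 0.004 -0.008 -0.002] pos [0.5331 0.0771 0.143 ] F [ 0.84  0.05 -0.7 ] w 0.0399 q7 -0.2959890711461934
```

Now feel for contact, a few rows at a time.

Call:
send_rows:
  commands:
    - [0, 0, -0.08, 0, 0, 0, 1]
    - [0, 0, -0.08, 0, 0, 0, 1]
    - [0, 0, -0.08, 0, 0, 0, 1]
    - [0, 0, -0.08, 0, 0, 0, 1]

```text
time: 10.02
ee_pos: [0.5335, 0.0769, 0.1329]
eef_rot: [0.764, 0.646, -0.0, 0.0]
ft_force: [-0.3, -2.1, -0.1]
width: 0.0399
```

Call:
send_rows:
  commands:
    - [0, 0, -0.07, 0, 0, 0, 1]
    - [0, 0, -0.07, 0, 0, 0, 1]
    - [0, 0, -0.07, 0, 0, 0, 1]

```text
time: 10.27
ee_pos: [0.5339, 0.076, 0.1265]
eef_rot: [0.764, 0.645, -0.0, 0.001]
ft_force: [-1.2, -3.9, 4.4]
width: 0.0397
```

```bash
python3 err.py .5335 .0772 .125 -9.55
```

```text
shift rows [-0.012  0.04  -0.049] rot [0.014 0.007 0.01 ] pos [0.5339 0.076  0.1265] F [-1.23 -3.89  4.35] w 0.0397 q7 -0.28681140563284874
```

Call:
send_rows:
  commands:
    - [0, -0.03, -0.05, 0, 0, 0, 1]
    - [0, 0, -0.05, 0, 0, 0, 1]

```text
time: 10.43
ee_pos: [0.5344, 0.0756, 0.1239]
eef_rot: [0.764, 0.646, 0.001, 0.001]
ft_force: [-1.6, -2.2, 6.9]
width: 0.04
```

Call:
send_rows:
  commands:
    - [0, 0, 0, 0, 0, 0, 1]
    - [0, 0, 0, 0, 0, 0, 1]

```text
time: 10.6
ee_pos: [0.5344, 0.0756, 0.1238]
eef_rot: [0.764, 0.646, 0.001, 0.001]
ft_force: [-0.9, -0.8, 3.0]
width: 0.0401
```

```bash
python3 err.py .5335 .0772 .125 -9.55
```

```text
shift rows [-0.031  0.055  0.041] rot [-0.     0.022  0.008] pos [0.5344 0.0756 0.1238] F [-0.91 -0.83  2.99] w 0.0401 q7 -0.28289949124030916
```

Call:
send_rows:
  commands:
    - [0, 0, 0, 0, 0, 0, 0]
    - [0, 0, 0, 0, 0, 0, -0.3]
    - [0, 0, 0, 0, 0, 0, -0.6]
    - [0, 0, 0, 0, 0, 0, -1]
    - [0, 0, 0, 0, 0, 0, -1]
    - [0, 0, 0, 0, 0, 0, -1]

```text
time: 11.1
ee_pos: [0.5343, 0.0763, 0.1234]
eef_rot: [0.763, 0.646, 0.001, 0.0]
ft_force: [-0.3, -0.4, 0.3]
width: 0.0694
```

```bash
python3 err.py .5344 .0756 .2 -9.55
python3 - <<'E'
from h import *
a=r.camera("scene");b=r.camera("side")
A=cv2.resize(a[110:270,240:370],None,fx=3,fy=3,interpolation=2);B=cv2.resize(b[120:280,185:315],None,fx=3,fy=3,interpolation=2)
cv2.imwrite("pics/c8.png",np.hstack([A,B]))
E
```

```text
shift rows [ 0.005 -0.023  2.552] rot [-0.006  0.02  -0.001] pos [0.5343 0.0763 0.1234] F [-0.32 -0.44  0.32] w 0.0694 q7 -0.28292553879865945
```

View pics/c8.png

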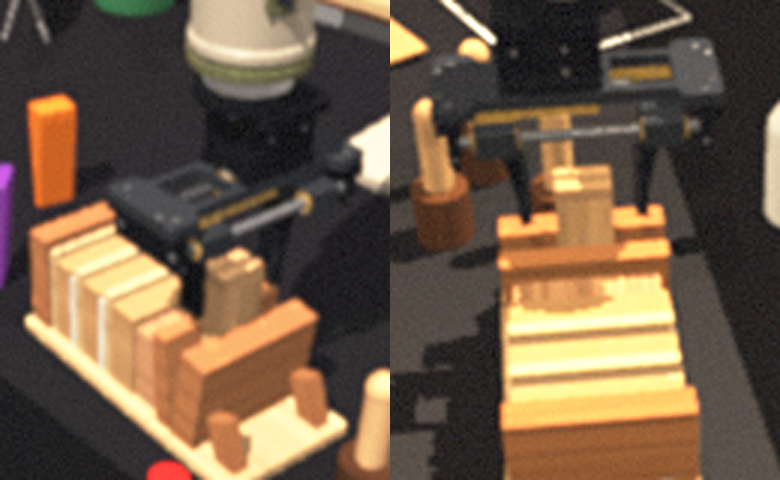

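Call:
send_rows:
  commands:
    - [0, 0, 0.3, 0, 0, 0, -1]
    - [0, 0, 0.5, 0, 0, 0, -1]
    - [0, 0, 0.6, 0, 0, 0, -1]
    - [0, 0, 0.7, 0, 0, 0, -1]
    - [0, 0, 0.8, 0, 0, 0, -1]
    - [0, 0, 0.8, 0, 0, 0, -1]
    - [0, 0, 0.5, 0, 0, 0, -1]
    - [-0.2, 0.8, 0, 0, 0, 0, -1]
    - [-0.2, 0.9, 0, 0, 0, 0, -1]
    - [-0.2, 0.9, 0, 0, 0, 0, -1]

```text
time: 12.03
ee_pos: [0.5162, 0.1477, 0.2629]
eef_rot: [0.768, 0.64, 0.002, 0.002]
ft_force: [0.4, 0.7, -1.1]
width: 0.0865
```

Call:
send_rows:
  commands:
    - [-0.2, 0.9, 0.1, 0, 0, 0, -1]
    - [-0.2, 0.9, 0, 0, 0, 0, -1]
    - [-0.2, 0.8, 0, 0, 0, 0, -1]
    - [-0.1, 0.4, 0, 0, 0, 0, -1]
    - [0, 0, 0, 0, 0, 0, -1]
    - [0, 0, 0, 0, 0, 0, -1]

```text
time: 12.53
ee_pos: [0.4923, 0.2464, 0.2708]
eef_rot: [0.766, 0.643, 0.005, 0.002]
ft_force: [0.6, -0.7, 0.1]
width: 0.0872
```

```bash
python3 snap.py d; python3 -c "
from h import *
cv2.imwrite('pics/sc1.png',r.camera('scene'))"
```

```text
12.5333 [0.49234536 0.24637813 0.27076274] tooly deg -10.032995492011224 -0.6783074541537407
```

View pics/w_d.png

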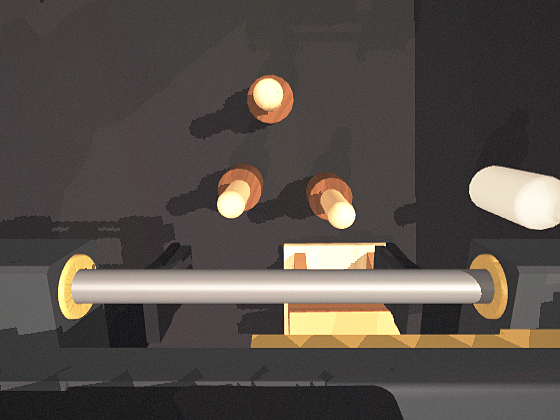

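View pics/sc1.png

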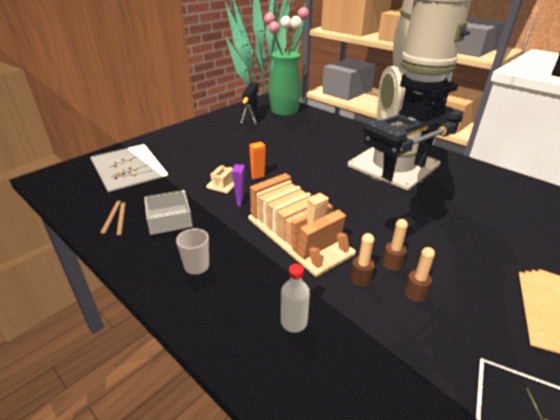

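```bash
python3 -c "
from h import *
crop('pics/w_d.png',200,65,370,235,4,'pics/c9.png')"
```

```text
(no output)
```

View pics/c9.png

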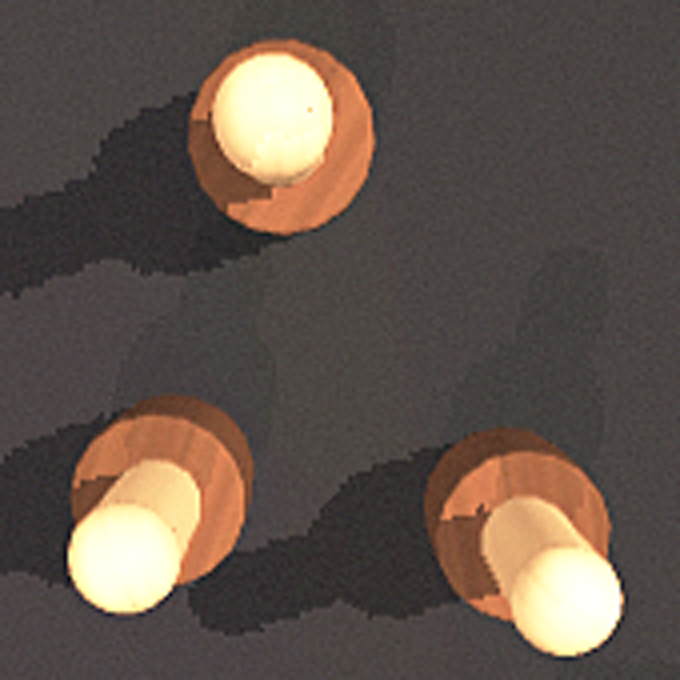

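```bash
python3 - <<'E'
from h import *
import json
np.set_printoptions(precision=4,suppress=True)
p=json.load(open("pics/w_d.json"));P=lambda a:(200+a[0]/4,65+a[1]/4)
for nm,h,t in [("T",(282,137),(272,117)),("B",(158,500),(125,558)),("A",(525,535),(567,600))]:
    print(nm,onz("wrist",P(h),.05,p),onz("wrist",P(t),.118,p))
E
python3 err.py .494 .334 .15 -9.55
```

```text
T [0.4986 0.3346 0.05  ] [0.4982 0.3345 0.118 ]
B [0.4491 0.2489 0.05  ] [0.4489 0.2483 0.118 ]
A [0.5446 0.2222 0.05  ] [0.5445 0.2215 0.118 ]
shift rows [ 0.044  2.951 -4.022] rot [-0.037  0.105  0.117] pos [0.4927 0.2455 0.2707] F [-0.19  0.43  0.24] w 0.087 q7 -0.678266988368527
```

Call:
send_rows:
  commands:
    - [0.05, 0.7, 0, -0.03, 0.1, 0.1, -1]
    - [0.05, 0.9, 0, 0, 0, 0, -1]
    - [0.05, 0.8, -0.3, 0, 0, 0, -1]
    - [0.04, 0.5, -0.6, 0, 0, 0, -1]
    - [0, 0, -0.6, 0, 0, 0, -1]
    - [0, 0, -0.4, 0, 0, 0, -1]
    - [0, 0, 0, 0, 0, 0, -1]
    - [0, 0, 0, 0, 0, 0, -1]

```text
time: 13.3
ee_pos: [0.5064, 0.3208, 0.214]
eef_rot: [0.771, 0.637, 0.001, 0.002]
ft_force: [-0.3, -0.0, 0.6]
width: 0.0874
```

```bash
python3 err.py .4984 .3346 .085 -9.55
```

```text
shift rows [-0.267  0.46  -4.3  ] rot [0.014 0.055 0.263] pos [0.5064 0.3208 0.214 ] F [-0.26 -0.05  0.55] w 0.0874 q7 -0.7551151469928785
```

Call:
send_rows:
  commands:
    - [-0.27, 0.46, -0.5, 0, 0.05, 0.26, -1]
    - [0, 0, -0.6, 0, 0, 0, -1]
    - [0, 0, -0.5, 0, 0, 0, -1]
    - [0, 0, 0, 0, 0, 0, -1]
    - [0, 0, 0, 0, 0, 0, -1]

```text
time: 13.72
ee_pos: [0.5, 0.3341, 0.1674]
eef_rot: [0.764, 0.645, 0.002, 0.0]
ft_force: [0.1, -0.2, 0.6]
width: 0.0872
```

```bash
python3 err.py .4984 .3346 .085 -9.55
```

```text
shift rows [-0.054  0.017 -2.747] rot [-0.026  0.048  0.019] pos [0.5    0.3341 0.1674] F [ 0.05 -0.21  0.56] w 0.0872 q7 -0.7480033543333641
```

Call:
send_rows:
  commands:
    - [-0.04, 0.02, -0.5, -0.02, 0.05, 0, -1]
    - [0, 0, -0.6, 0, 0, 0, -1]
    - [0, 0, -0.6, 0, 0, 0, -1]
    - [0, 0, -0.6, 0, 0, 0, -1]
    - [0, 0, -0.3, 0, 0, 0, -1]
    - [0, 0, 0, 0, 0, 0, -1]
    - [0, 0, 0, 0, 0, 0, -1]

```text
time: 14.3
ee_pos: [0.5005, 0.3366, 0.0895]
eef_rot: [0.764, 0.645, 0.004, -0.001]
ft_force: [0.2, -0.6, -0.0]
width: 0.087
```

```bash
python3 err.py .4984 .3346 .085 -9.55
```

```text
shift rows [-0.069 -0.066 -0.151] rot [-0.067  0.052  0.012] pos [0.5005 0.3366 0.0895] F [ 0.23 -0.57 -0.04] w 0.087 q7 -0.7262648342746015
```

Call:
send_rows:
  commands:
    - [-0.06, -0.06, -0.12, -0.07, 0.05, 0, -1]
    - [0, 0, 0, 0, 0, 0, 0]
    - [0, 0, 0, 0, 0, 0, 0]
    - [0, 0, 0, 0, 0, 0, 0]
    - [0, 0, 0, 0, 0, 0, 0]
  grip_force: 30

```text
time: 14.72
ee_pos: [0.5002, 0.3359, 0.0893]
eef_rot: [0.764, 0.645, 0.002, 0.0]
ft_force: [-0.3, 0.0, -0.9]
width: 0.0677
```

```bash
python3 err.py .4984 .3346 .085 -9.55
```

```text
shift rows [-0.06  -0.042 -0.143] rot [-0.029  0.04   0.013] pos [0.5002 0.3359 0.0893] F [-0.32  0.05 -0.89] w 0.0677 q7 -0.7276277173104938
```

Call:
send_rows:
  commands:
    - [-0.06, -0.04, -0.15, -0.03, 0.04, 0, 0.2]
    - [-0.03, -0.02, -0.05, -0.01, 0.02, 0, 0.2]
    - [0, 0, 0, 0, 0, 0, 0.4]
    - [0, 0, 0, 0, 0, 0, 0.4]
    - [0, 0, 0, 0, 0, 0, 0.4]

```text
time: 15.13
ee_pos: [0.4975, 0.3341, 0.0834]
eef_rot: [0.764, 0.645, -0.001, -0.0]
ft_force: [0.6, 0.0, 0.1]
width: 0.0351
```

```bash
python3 err.py .4984 .3346 .085 -9.55
```

```text
shift rows [0.031 0.016 0.053] rot [ 0.005 -0.017  0.014] pos [0.4975 0.3341 0.0834] F [0.58 0.01 0.11] w 0.0351 q7 -0.7262605560380344
```

Call:
send_rows:
  commands:
    - [0.02, 0, 0.03, 0, 0, 0, 1]
    - [0, 0, 0, 0, 0, 0, 1]
    - [0, 0, 0, 0, 0, 0, 1]
    - [0, 0, 0, 0, 0, 0, 1]
    - [0, 0, 0, 0, 0, 0, 1]
    - [0, 0, 0, 0, 0, 0, 1]

```text
time: 15.63
ee_pos: [0.498, 0.3341, 0.0843]
eef_rot: [0.764, 0.645, -0.001, -0.0]
ft_force: [0.3, -0.7, -1.0]
width: 0.0229
```

```bash
python3 err.py .4984 .3346 .085 -9.55
```

```text
shift rows [0.012 0.016 0.023] rot [ 0.007 -0.02   0.013] pos [0.498  0.3341 0.0843] F [ 0.31 -0.65 -0.99] w 0.0229 q7 -0.7256171127090518
```

Call:
send_rows:
  commands:
    - [0, 0, 0.3, 0, 0, 0, 1]
    - [0, 0, 0.6, 0, 0, 0, 1]
    - [0, 0, 0.8, 0, 0, 0, 1]
    - [0, 0, 0.9, 0, 0, 0, 1]
    - [0, 0, 0.9, 0, 0, 0, 1]
    - [0, 0, 0.9, 0, 0, 0, 1]
    - [0, 0, 0.9, 0, 0, 0, 1]
    - [0, 0, 0.7, 0, 0, 0, 1]
    - [0, 0, 0.4, 0, 0, 0, 1]
    - [0, 0, 0, 0, 0, 0, 1]

```text
time: 16.47
ee_pos: [0.4941, 0.3299, 0.2874]
eef_rot: [0.764, 0.645, -0.004, -0.0]
ft_force: [1.0, -0.5, -2.5]
width: 0.0232
```

```bash
python3 err.py .5340 .0760 .275 -9.55
```

```text
shift rows [ 1.329 -8.465 -0.412] rot [ 0.062 -0.074  0.031] pos [0.4941 0.3299 0.2874] F [ 1.   -0.54 -2.45] w 0.0232 q7 -0.7684108196009151
```

Call:
send_rows:
  commands:
    - [0.15, -0.6, 0, 0.06, -0.07, 0.03, 1]
    - [0.15, -0.9, 0, 0, 0, 0, 1]
    - [0.15, -0.9, 0, 0, 0, 0, 1]
    - [0.15, -0.9, 0, 0, 0, 0, 1]
    - [0.15, -0.9, 0, 0, 0, 0, 1]
    - [0.15, -0.9, 0, 0, 0, 0, 1]
    - [0.15, -0.9, 0, 0, 0, 0, 1]
    - [0.15, -0.8, 0, 0, 0, 0, 1]
    - [0.1, -0.6, 0, 0, 0, 0, 1]
    - [0, 0, 0, 0, 0, 0, 1]

```text
time: 17.3
ee_pos: [0.5281, 0.0975, 0.281]
eef_rot: [0.762, 0.647, -0.004, -0.002]
ft_force: [0.5, -0.4, -2.0]
width: 0.0231
```

```bash
python3 err.py .5340 .0760 .275 -9.55
```

```text
shift rows [ 0.196 -0.718 -0.2  ] rot [ 0.033 -0.093 -0.045] pos [0.5281 0.0975 0.281 ] F [ 0.45 -0.45 -2.01] w 0.0231 q7 -0.3798713875481807
```

Call:
send_rows:
  commands:
    - [0.15, -0.45, -0.1, 0.03, -0.09, -0.05, 1]
    - [0.05, -0.3, -0.1, 0, 0, 0, 1]
    - [0, 0, 0, 0, 0, 0, 1]
    - [0, 0, 0, 0, 0, 0, 1]

```text
time: 17.63
ee_pos: [0.5327, 0.0735, 0.2724]
eef_rot: [0.764, 0.645, -0.002, -0.001]
ft_force: [0.7, 0.3, -3.1]
width: 0.0231
```

```bash
python3 err.py .5340 .0760 .24 -9.55;  python3 - <<'E'
from h import *
a=r.camera("scene");b=r.camera("side")
A=cv2.resize(a[110:270,240:370],None,fx=3,fy=3,interpolation=2);B=cv2.resize(b[90:250,185:315],None,fx=3,fy=3,interpolation=2)
cv2.imwrite("pics/c10.png",np.hstack([A,B]))
E
```

```text
shift rows [ 0.043  0.084 -1.078] rot [ 0.007 -0.046  0.03 ] pos [0.5327 0.0735 0.2724] F [ 0.65  0.29 -3.07] w 0.0231 q7 -0.33724127989931024
```

View pics/c10.png

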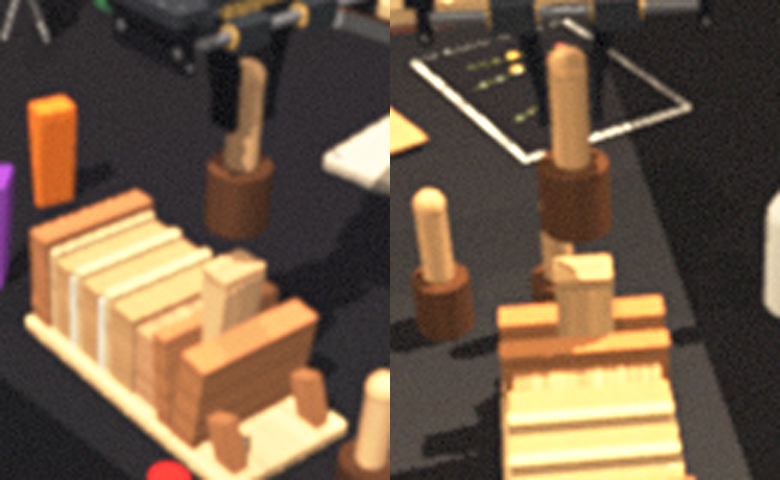

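Call:
send_rows:
  commands:
    - [0.04, 0.08, -0.2, 0, -0.04, 0.03, 1]
    - [0, 0, -0.2, 0, 0, 0, 1]
    - [0, 0, -0.2, 0, 0, 0, 1]
    - [0, 0, 0, 0, 0, 0, 1]
    - [0, 0, 0, 0, 0, 0, 1]

```text
time: 18.15
ee_pos: [0.5335, 0.0804, 0.252]
eef_rot: [0.761, 0.648, -0.0, -0.0]
ft_force: [-0.1, -0.1, -2.4]
width: 0.0233
```

```bash
python3 err.py .5340 .0760 .237 -9.55
```

```text
shift rows [ 0.018 -0.146 -0.502] rot [ 0.004 -0.01  -0.075] pos [0.5335 0.0804 0.252 ] F [-0.07 -0.07 -2.42] w 0.0233 q7 -0.3362214080093357
```

Call:
send_rows:
  commands:
    - [0, -0.12, -0.05, 0, 0, -0.05, 1]
    - [0, 0, -0.05, 0, 0, 0, 1]
    - [0, 0, -0.05, 0, 0, 0, 1]
    - [0, 0, -0.05, 0, 0, 0, 1]
    - [0, 0, -0.05, 0, 0, 0, 1]
    - [0, 0, -0.05, 0, 0, 0, 1]

```text
time: 18.65
ee_pos: [0.5337, 0.0763, 0.2427]
eef_rot: [0.763, 0.646, -0.0, -0.0]
ft_force: [0.8, -0.6, -2.5]
width: 0.0233
```

Call:
send_rows:
  commands:
    - [0, 0, -0.045, 0, 0, 0, 1]
    - [0, 0, -0.045, 0, 0, 0, 1]
    - [0, 0, -0.045, 0, 0, 0, 1]

```text
time: 18.9
ee_pos: [0.5338, 0.0764, 0.2383]
eef_rot: [0.763, 0.646, -0.0, -0.0]
ft_force: [0.2, -0.2, -2.7]
width: 0.0233
```

Call:
send_rows:
  commands:
    - [0, 0, -0.045, 0, 0, 0, 1]
    - [0, 0, -0.045, 0, 0, 0, 1]

```text
time: 19.07
ee_pos: [0.5338, 0.0764, 0.2357]
eef_rot: [0.763, 0.646, 0.0, 0.0]
ft_force: [-1.1, -0.5, 2.7]
width: 0.0233
```

Call:
send_rows:
  commands:
    - [0, 0, -0.045, 0, 0, 0, 1]
    - [0, 0, -0.045, 0, 0, 0, 1]
    - [0, 0, -0.045, 0, 0, 0, 1]

```text
time: 19.32
ee_pos: [0.5343, 0.0761, 0.2325]
eef_rot: [0.763, 0.646, 0.001, 0.0]
ft_force: [-2.3, -0.1, 3.3]
width: 0.0234
```

Call:
send_rows:
  commands:
    - [0, 0, -0.045, 0, 0, 0, 1]
    - [0, 0, -0.045, 0, 0, 0, 1]
    - [0, 0, -0.045, 0, 0, 0, 1]

```text
time: 19.57
ee_pos: [0.5352, 0.0758, 0.2302]
eef_rot: [0.763, 0.646, 0.002, 0.001]
ft_force: [-5.1, -1.4, 18.5]
width: 0.0234
```

Call:
send_rows:
  commands:
    - [0, 0, -0.045, 0, 0, 0, 1]
    - [0, 0, -0.045, 0, 0, 0, 1]

```text
time: 19.73
ee_pos: [0.5355, 0.0758, 0.2302]
eef_rot: [0.763, 0.646, 0.003, 0.001]
ft_force: [-6.0, -0.4, 15.2]
width: 0.0233
```

Call:
send_rows:
  commands:
    - [-0.04, 0, 0.2, -0.02, 0.03, 0, 1]
    - [0, 0, 0.15, 0, 0, 0, 1]
    - [0, 0, 0, 0, 0, 0, 1]
    - [0, 0, 0, 0, 0, 0, 1]

```text
time: 20.07
ee_pos: [0.534, 0.0761, 0.2405]
eef_rot: [0.763, 0.646, 0.001, 0.0]
ft_force: [-0.9, 0.0, -1.7]
width: 0.0236
```

```bash
python3 err.py .5340 .0750 .2302 -9.55
python3 - <<'E'
from h import *
a=r.camera("scene");b=r.camera("side")
A=cv2.resize(a[110:270,240:370],None,fx=3,fy=3,interpolation=2);B=cv2.resize(b[90:250,185:315],None,fx=3,fy=3,interpolation=2)
cv2.imwrite("pics/c11.png",np.hstack([A,B]))
E
```

```text
shift rows [-0.    -0.038 -0.344] rot [-0.015  0.029 -0.01 ] pos [0.534  0.0761 0.2405] F [-0.9   0.01 -1.73] w 0.0236 q7 -0.33121260679691167
```

View pics/c11.png

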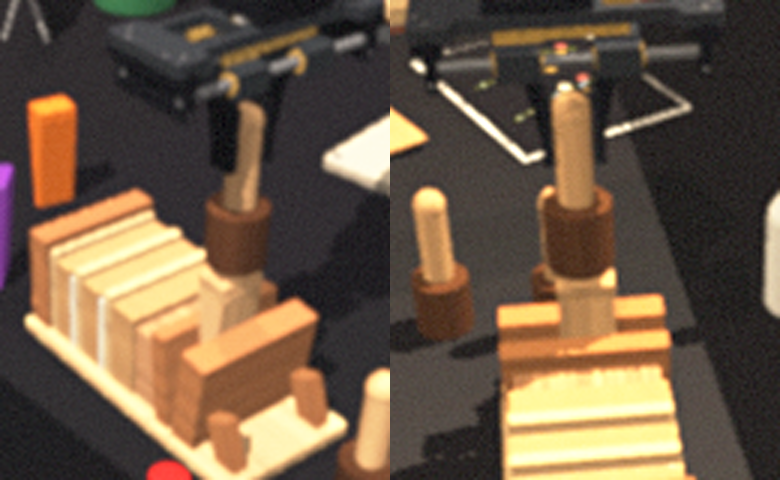

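Call:
send_rows:
  commands:
    - [0, -0.03, -0.05, -0.01, 0.02, 0, 1]
    - [0, 0, -0.05, 0, 0, 0, 1]
    - [0, 0, -0.05, 0, 0, 0, 1]
    - [0, 0, -0.05, 0, 0, 0, 1]
    - [0, 0, -0.05, 0, 0, 0, 1]

```text
time: 20.58
ee_pos: [0.5336, 0.075, 0.2311]
eef_rot: [0.763, 0.646, -0.001, -0.0]
ft_force: [-0.2, -0.2, -2.4]
width: 0.0233
```

Call:
send_rows:
  commands:
    - [0, 0, -0.045, 0, 0, 0, 1]
    - [0, 0, -0.045, 0, 0, 0, 1]

```text
time: 20.75
ee_pos: [0.5341, 0.0752, 0.2301]
eef_rot: [0.763, 0.646, 0.0, -0.0]
ft_force: [-5.4, -2.7, 16.3]
width: 0.0233
```

Call:
send_rows:
  commands:
    - [0, 0, -0.045, 0, 0, 0, 1]
    - [0, 0, -0.045, 0, 0, 0, 1]

```text
time: 20.92
ee_pos: [0.5342, 0.0751, 0.2302]
eef_rot: [0.763, 0.646, 0.001, -0.0]
ft_force: [-5.3, -0.5, 10.7]
width: 0.0232
```

Call:
send_rows:
  commands:
    - [0, 0, -0.04, 0, 0, 0, 1]
    - [0, 0, -0.04, 0, 0, 0, 1]

```text
time: 21.08
ee_pos: [0.5341, 0.0751, 0.2302]
eef_rot: [0.763, 0.646, 0.002, -0.001]
ft_force: [-4.0, -0.2, 10.4]
width: 0.0233
```

Call:
send_rows:
  commands:
    - [0, 0, -0.055, 0, 0, 0, 1]
    - [0, 0, -0.055, 0, 0, 0, 1]

```text
time: 21.25
ee_pos: [0.5343, 0.0751, 0.2301]
eef_rot: [0.763, 0.646, 0.003, -0.001]
ft_force: [-6.8, -1.5, 14.6]
width: 0.0235
```

Call:
send_rows:
  commands:
    - [0, 0, -0.06, 0, 0, 0, 1]
    - [0, 0, -0.06, 0, 0, 0, 1]

```text
time: 21.42
ee_pos: [0.5344, 0.0751, 0.2301]
eef_rot: [0.763, 0.646, 0.005, -0.002]
ft_force: [-7.3, -2.0, 14.7]
width: 0.0235
```

Call:
send_rows:
  commands:
    - [0, 0, 0.15, 0, 0, 0, 1]
    - [0, 0, 0.4, -0.05, 0.08, 0, 1]
    - [0, 0, 0.6, 0, 0, 0, 1]
    - [0, 0, 0.5, 0, 0, 0, 1]
    - [0, 0, 0.2, 0, 0, 0, 1]
    - [-0.13, 0.7, 0, 0, 0, 0, 1]
    - [-0.13, 0.9, 0, 0, 0, 0, 1]
    - [-0.13, 0.9, 0, 0, 0, 0, 1]
    - [-0.13, 0.9, 0, 0, 0, 0, 1]
    - [-0.13, 0.9, 0, 0, 0, 0, 1]

```text
time: 22.25
ee_pos: [0.5152, 0.2, 0.2885]
eef_rot: [0.768, 0.64, 0.001, -0.001]
ft_force: [1.5, -0.7, -2.3]
width: 0.0232
```

```bash
python3 err.py .498 .334 .27 -9.55
```

```text
shift rows [-0.574  4.467 -0.615] rot [-0.027  0.001  0.16 ] pos [0.5152 0.2    0.2885] F [ 1.53 -0.7  -2.3 ] w 0.0232 q7 -0.58041643358599
```

Call:
send_rows:
  commands:
    - [-0.12, 0.9, -0.1, -0.03, 0, 0.1, 1]
    - [-0.12, 0.9, -0.1, 0, 0, 0.06, 1]
    - [-0.12, 0.9, -0.1, 0, 0, 0, 1]
    - [-0.12, 0.8, -0.1, 0, 0, 0, 1]
    - [-0.1, 0.4, -0.1, 0, 0, 0, 1]
    - [0, 0, 0, 0, 0, 0, 1]
    - [0, 0, 0, 0, 0, 0, 1]

```text
time: 22.83
ee_pos: [0.4932, 0.3288, 0.2687]
eef_rot: [0.761, 0.649, -0.002, -0.001]
ft_force: [-0.1, -0.9, -2.0]
width: 0.0234
```

```bash
python3 err.py .498 .334 .085 -9.55
```

```text
shift rows [ 0.161  0.174 -6.123] rot [ 0.012 -0.037 -0.105] pos [0.4932 0.3288 0.2687] F [-0.07 -0.94 -1.99] w 0.0234 q7 -0.755840927186863
```

Call:
send_rows:
  commands:
    - [0.16, 0.17, -0.3, 0.01, -0.03, -0.1, 1]
    - [0, 0, -0.7, 0, 0, 0, 1]
    - [0, 0, -0.8, 0, 0, 0, 1]
    - [0, 0, -0.8, 0, 0, 0, 1]
    - [0, 0, -0.8, 0, 0, 0, 1]
    - [0, 0, -0.6, 0, 0, 0, 1]
    - [0, 0, -0.4, 0, 0, 0, 1]
    - [0, 0, 0, 0, 0, 0, 1]
    - [0, 0, 0, 0, 0, 0, 1]

```text
time: 23.58
ee_pos: [0.5063, 0.3202, 0.1297]
eef_rot: [0.771, 0.637, 0.002, 0.003]
ft_force: [-0.6, -0.1, -2.1]
width: 0.0234
```

```bash
python3 err.py .498 .334 .085 -9.55
```

```text
shift rows [-0.276  0.461 -1.491] rot [0.019 0.077 0.252] pos [0.5063 0.3202 0.1297] F [-0.56 -0.09 -2.14] w 0.0234 q7 -0.7372646990059744
```

Call:
send_rows:
  commands:
    - [-0.27, 0.46, -0.2, 0.02, 0.07, 0.25, 1]
    - [0, 0, -0.3, 0, 0, 0, 1]
    - [0, 0, -0.3, 0, 0, 0, 1]
    - [0, 0, -0.2, 0, 0, 0, 1]
    - [0, 0, 0, 0, 0, 0, 1]
    - [0, 0, 0, 0, 0, 0, 1]

```text
time: 24.08
ee_pos: [0.5008, 0.3343, 0.1013]
eef_rot: [0.764, 0.645, 0.003, 0.0]
ft_force: [0.7, -0.2, -2.4]
width: 0.0233
```

```bash
python3 err.py .498 .334 .085 -9.55
```

```text
shift rows [-0.094 -0.011 -0.542] rot [-0.043  0.06   0.024] pos [0.5008 0.3343 0.1013] F [ 0.73 -0.22 -2.42] w 0.0233 q7 -0.7304149901113332
```

Call:
send_rows:
  commands:
    - [-0.05, 0, -0.1, -0.05, 0.06, 0.02, 1]
    - [0, 0, -0.1, 0, 0.02, 0, 1]
    - [0, 0, -0.1, 0, 0, 0, 1]
    - [0, 0, -0.1, 0, 0, 0, 1]

```text
time: 24.42
ee_pos: [0.5001, 0.3347, 0.09]
eef_rot: [0.764, 0.646, 0.0, -0.0]
ft_force: [0.4, 0.6, -2.2]
width: 0.0232
```

Call:
send_rows:
  commands:
    - [0, 0, -0.05, 0, 0, 0, 1]
    - [0, 0, -0.05, 0, 0, 0, 1]

```text
time: 24.58
ee_pos: [0.5002, 0.3346, 0.0864]
eef_rot: [0.764, 0.645, -0.0, -0.0]
ft_force: [-0.1, -0.3, -1.4]
width: 0.0233
```

```bash
python3 err.py .498 .334 .0843 -9.55
```

```text
shift rows [-0.072 -0.019 -0.069] rot [-0.004 -0.007  0.009] pos [0.5002 0.3346 0.0864] F [-0.14 -0.28 -1.39] w 0.0233 q7 -0.724437531470276
```

Call:
send_rows:
  commands:
    - [0, 0, -0.05, 0, 0, 0, 1]
    - [0, 0, -0.04, 0, 0, 0, 1]

```text
time: 24.75
ee_pos: [0.5004, 0.335, 0.0842]
eef_rot: [0.764, 0.646, 0.0, -0.001]
ft_force: [-4.2, -1.7, 15.2]
width: 0.0233
```

Call:
send_rows:
  commands:
    - [0, 0, -0.03, 0, 0, 0, 1]
    - [0, 0, 0, 0, 0, 0, 1]

```text
time: 24.92
ee_pos: [0.5007, 0.3354, 0.0847]
eef_rot: [0.764, 0.646, 0.001, -0.001]
ft_force: [0.0, 0.3, -2.5]
width: 0.0236
```

```bash
python3 err.py .498 .334 .0843 -9.55
```

```text
shift rows [-0.089 -0.046 -0.013] rot [-0.028  0.005  0.007] pos [0.5007 0.3354 0.0847] F [ 0.03  0.28 -2.47] w 0.0236 q7 -0.7231269028407475
```

Call:
send_rows:
  commands:
    - [0, 0, -0.02, 0, 0, 0, 1]
    - [0, 0, 0, 0, 0, 0, 0.3]
    - [0, 0, 0, 0, 0, 0, 0.1]
    - [0, 0, 0, 0, 0, 0, -0.1]
    - [0, 0, 0, 0, 0, 0, -0.4]
    - [0, 0, 0, 0, 0, 0, -1]
    - [0, 0, 0, 0, 0, 0, -1]
    - [0, 0, 0, 0, 0, 0, -1]
    - [0, 0, 0, 0, 0, 0, -1]

```text
time: 25.67
ee_pos: [0.5016, 0.336, 0.0849]
eef_rot: [0.764, 0.645, 0.002, -0.001]
ft_force: [-0.3, -0.3, -0.4]
width: 0.069
```

Call:
send_rows:
  commands:
    - [0, 0, 0.2, 0, 0, 0, -1]
    - [0, 0, 0.4, 0, 0, 0, -1]
    - [0, 0, 0.6, 0, 0, 0, -1]
    - [0, 0, 0.8, 0, 0, 0, -1]
    - [0, 0, 0.8, 0, 0, 0, -1]
    - [0, 0, 0.8, 0, 0, 0, -1]
    - [0, 0, 0.8, 0, 0, 0, -1]
    - [0, 0, 0.5, 0, 0, 0, -1]
    - [0, 0, 0, 0, 0, 0, -1]
    - [0, 0, 0, 0, 0, 0, -1]

```text
time: 26.5
ee_pos: [0.5008, 0.3342, 0.2474]
eef_rot: [0.764, 0.645, 0.004, -0.001]
ft_force: [-1.1, -1.3, -0.6]
width: 0.0867
```

```bash
python3 err.py .498 .334 .25 -9.55;python3 - <<'E'
from h import *
a=r.camera("scene");b=r.camera("side");cv2.imwrite("pics/sc2.png",a)
cv2.imwrite("pics/c12.png",cv2.resize(np.hstack([a[130:310,190:450],b[100:310,170:310][:180]]),None,fx=2,fy=2,interpolation=2))
E
```

```text
shift rows [-0.094 -0.008  0.088] rot [-0.07   0.062  0.024] pos [0.5008 0.3342 0.2474] F [-1.11 -1.25 -0.63] w 0.0867 q7 -0.7603967323056372
```

View pics/c12.png

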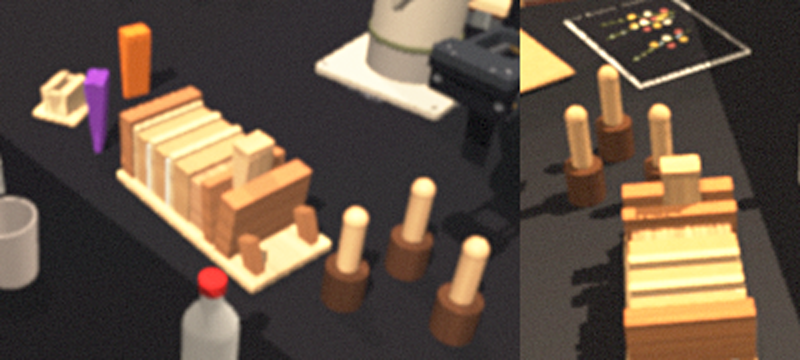

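View pics/sc2.png

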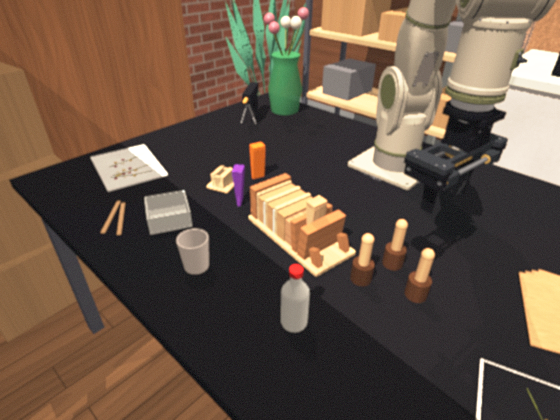

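```bash
python3 -c "
from bench import r
print(r.close_job())"
```

```text
the job is handed in; nothing more can be done
None
```

The wedge is tight in the middle of the press's slot, the mallet stands upright again where it started, and I handed the job in at about 26.6 s; no verdict was reported.

- **Wedge start:** I lifted the pale wedge straight out of its rest and lowered it into the slot until both faces touched, at about 7 N. When I let go, it stood by itself in the camera pictures.
- **Mallet choice:** I used the mallet farthest to the robot's left, at y = 0.335 m; the other two stand at 0.25 and 0.22 m.
- **Tapping:** The wedge was tapped at 20 mm/s or slower. It went down about 6 mm at roughly 5 N, then stopped with a reading of about 21 N. A second tap read about 19 N and a steady push about 17 N, both stopping at the same height to within 0.1 mm.
- **Forces:** I only read the force at the end of each call. The highest between mallet and wedge was about 21 N, against the 45 N limit, so a brief higher spike between readings is possible.
- **Mallet return:** Setting the mallet down met about 17 N for a moment. It touched the table at the height I gripped it at, so it had not slipped in the fingers.
- **Last pictures:** The wedge was in the slot, all three mallets were upright, and the other things looked unmoved. The open gripper was well clear of everything.

No check failed. Whether the wedge is fully home rests on the force and the unchanged height alone; I did not measure the board gap afterwards.

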